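# Set out the markers from the fall-front cabinet

### The job

Get the markers out for work. First take the block stamp out of the way of the little cabinet's front and stand it on the middle of the notepad; then let the front right down by its rail, pull every marker that is there out of its spring clips and lay them flat and side by side in the pen tray, each across both of its notched bars. Last, shut the front fully and leave the other things on the desk where they are.

Things in the scene. Friction and masses are not known exactly. Their poses are not given: they have to be found in the camera images.
- front (a joint): front of the cabinet (204 mm wide, 155 mm high, 14 mm thick, 1 kg), hinged along its lower edge, falls towards the robot: 0 shut and upright, 1.57 fully down and level. Friction and a damper brake it: it stays shut and stays down, in between it may sink slowly. It takes 2 to 10 N at the rail to swing.
- rail_mid (a point): middle of the round steel rail that swings the front: 12 mm thick, 120 mm long, parallel to the hinge, a post at each end. Front shut: 38 mm above the edge of front and cabinet roof (195 mm high). Front level: 38 mm beyond the edge, 33 mm above the desk. 32 mm between rail and edge are free for a finger: pinched from above it turns between the fingers at any angle of the front.
- hinge_line (a point): middle of the hinge axis, fixed in the cabinet, 40 mm above the desk; own x axis level, into the cabinet, y along the hinge, z up. The rail's centre is 193 mm above it and 7 mm in front of it (-x) when the front is shut, 193 mm in front of it and 7 mm below it when the front is level.
- marker1_mid (a point): marker pen, a round cylinder 18 mm thick, 100 mm long, 30 g (grey barrel, black cap with a 3 mm anti-roll lug); the point is its centre, its own z axis runs along the barrel from the cap. None from the start: it is absent. At the start it stands cap down in two spring clips inside the shut front, 72 mm to the left (+y) of the middle
- marker2_mid (a point): marker pen, a round cylinder 18 mm thick, 100 mm long, 30 g (grey barrel, black cap with a 3 mm anti-roll lug); the point is its centre, its own z axis runs along the barrel from the cap. None from the start: it is absent. At the start it stands cap down in two spring clips inside the shut front, 24 mm to the left of the middle
- marker3_mid (a point): marker pen, a round cylinder 18 mm thick, 100 mm long, 30 g (grey barrel, black cap with a 3 mm anti-roll lug); the point is its centre, its own z axis runs along the barrel from the cap. None from the start: it is absent. At the start it stands cap down in two spring clips inside the shut front, 24 mm to the right (-y) of the middle
- marker4_mid (a point): marker pen, a round cylinder 18 mm thick, 100 mm long, 30 g (grey barrel, black cap with a 3 mm anti-roll lug); the point is its centre, its own z axis runs along the barrel from the cap. None from the start: it is absent. At the start it stands cap down in two spring clips inside the shut front, 72 mm to the right of the middle
- rack_mid (a point): on the front's inner face, 96 mm from the hinge axis; own x axis points off that face (up when the front is level), y along the hinge. The markers' centres are 14 mm off the face here. Two clips, each 9 mm wide, hold a marker 30 mm either side of its centre; 51 mm of barrel between are free. Pulled straight off the face they resist with 5 to 9 N and snap open within 5 mm. Rails at the ends stop sliding lengthwise.
- pen_tray: loose brown wooden pen tray, 144 (x) x 206 (y) mm, 0.5 kg, walls 4 mm thick, 16 mm high, floor 5 mm thick; origin at the centre of the underside, z up. Two bars along y at x = -34, 34 mm, 10 mm wide, top 11 mm above the origin, with round teeth 6 mm high at y = -44, 0, 44 mm: four notches centred at y = -66, -22, 22, 66 mm. A marker laid along x in a notch has its centre 20 mm above the origin.
- stapler: stapler, 34 x 144 x 44 mm, origin at the centre of its underside; leave it alone
- eraser: eraser, 20 x 43 x 12 mm, origin at the centre of its underside; leave it alone
- orange_tape: roll of tape lying flat, 100 mm across, 50 mm high, origin at the centre of its underside; leave it alone
- stamp_mid (a point): centre of the black block stamp that stands in front of the cabinet, where the front swings down: 52 mm wide (own x), 88 mm long (own y), 42 mm high, sloping at its two ends, 0.2 kg; the point is 21 mm above its underside, z up. Grasp it across its 52 mm width.
- notepad: wire-bound notepad lying fixed on the desk, 134 (own x) x 100 mm, top 9 mm above the desk; origin at the centre of its underside. Just behind it stands a fixed tape dispenser 88 mm high (x 0.44 to 0.52 m, y -0.09 to -0.32 m): pass above it or on the robot's side of it.
Not all that is in view belongs to the job. Leave any turquoise look-alike of the part that bears stamp_mid alone.

How it is judged:
On the way, in this order (a step that is already met when the one before it is completed fails the run):
1. the block stamp stands upright on the middle of the notepad (horizontal distance between stamp_mid and notepad below 0.035 m and height (world z) of stamp_mid between 0.024 and 0.045 m and angle between stamp_mid's own z axis and vertical below 0.2 rad), for 0.2 s.
2. the front of the cabinet is fully down (value of joint front above 1.45 rad), for 0.2 s.
3. every marker lies flat across both bars of the pen tray (x of marker1_mid in the frame of pen_tray between -0.03 and 0.03 m and y of marker1_mid in the frame of pen_tray between -0.096 and 0.096 m and z of marker1_mid in the frame of pen_tray between 0.015 and 0.026 m and angle between the z axis of each of marker1_mid, marker2_mid, marker3_mid, marker4_mid and the x axis of pen_tray, either way round below 0.25 rad and x of marker2_mid in the frame of pen_tray between -0.03 and 0.03 m and y of marker2_mid in the frame of pen_tray between -0.096 and 0.096 m and z of marker2_mid in the frame of pen_tray between 0.015 and 0.026 m and x of marker3_mid in the frame of pen_tray between -0.03 and 0.03 m and y of marker3_mid in the frame of pen_tray between -0.096 and 0.096 m and z of marker3_mid in the frame of pen_tray between 0.015 and 0.026 m and x of marker4_mid in the frame of pen_tray between -0.03 and 0.03 m and y of marker4_mid in the frame of pen_tray between -0.096 and 0.096 m and z of marker4_mid in the frame of pen_tray between 0.015 and 0.026 m), for 0.2 s.
At the end, for the whole second after the job is handed in: Stamp upright on the notepad, within 35 mm of its middle; front shut to 0.06 rad; every marker there in the tray, its centre within 30 mm of the middle lengthwise and 15 to 26 mm above its underside, within 0.25 rad of square to the bars; stapler, eraser and tape moved under 30 mm (all of step 1 and all of step 3 and value of joint front below 0.06 rad and linear speed of pen_tray below 0.02 m/s and distance of each of stapler, eraser, orange_tape from where it was at the start of the episode below 0.03 m); the robot touches nothing.
Of marker1, marker2, marker3, marker4 only 2 to 4 are there at a start; the rules pass over those that are not, and their reading is None.
At some moment in a run one of pen_tray may be knocked a few centimetres aside while the robot is not near it.
Once in a run the grip may slacken for a moment while it holds something.
It also fails if it takes over 210 s, if anything falls off the work surface, if the arm or the gripper's body presses on something with over 40 N, if the wrist force passes 120 N, or if a joint passes its speed limit or range.

### The arm

A 7-joint arm with a two-finger parallel gripper is mounted at the origin on a cart in front of the work surface, level with it; the furniture and walls round the work are solid. World frame = base frame: x ahead of the robot, y to its left, z up, the work surface at z = 0. Lengths are in m, angles in rad, forces in N, time in s.
With the tool pointing down it reaches from about 0.4 to 0.9 m from the base axis. Payload 5.5 kg.
Tool frame: the origin (TCP) lies between the finger pads; the fingertips stand 8 mm ahead of it and the grasp point (between the pads) lies 11 mm behind it; z points along the fingers, y is the line along which they close (so a half turn about z gives the same grasp; the last joint's range is limited). The gripper opens to 92 mm and grips with 3 to 60 N. Pads are 19 mm wide; open, the fingers measure 130 mm over their backs; the gripper's body (75 mm by 190 mm) begins 47 mm behind the grasp point.
Start: joints at [1.597, 0.501, -0.427, 1.55, 0.221, 1.138, -0.21], TCP at [0.153, -0.632, 0.235] pointing down, gripper open.
Joint ranges: [-2.88, 2.88], [-0.31, 2.03], [-1.54, 1.56], [0.2, 2.42], [-1.41, 4.55], [0.19, 2.02], [-2.57, 2.57]. Speed limits (rad/s): [2.57, 2.57, 3.14, 3.14, 3.14, 3.14, 3.14].

### API

Orientations are given as [roll, pitch, yaw] about the fixed x, y, z axes, in that order (R = Rz(yaw) Ry(pitch) Rx(roll)).
In Python, from plant import env, cams gives the robot as it stands. The module is installed in compiled form; this text tells all that it offers. Calls block until the motion is done:
- env.move_ptp(position, orientation): joint-space move of the TCP to a pose.
- env.servo_line(position, rot=None, feed=0.15, force_limit=None): straight line of the TCP; rot=None keeps the orientation; feed is the mean speed in m/s. With force_limit (N) it stops when the force on the tool has changed by that much, and returns True; else False.
- env.goto_joints(angles): joint-space move.
- env.open_jaws() and env.grasp(force=None): open the fingers fully, or close them until they stop; force is the grip in N (None keeps the last).
- env.sleep(seconds).
- env.inverse_kinematics(position, orientation): joint angles nearest the present ones, or None.
- env.get_obs(): the state.
- cams.grab_frame(name): name is "scene" or "top" or "wrist"; returns the picture (384x512x3 uint8, red, green, blue); there is no depth.
- cams.get_calibration(name): a dict with "mtx" (3x3 intrinsics, pixels), "dist_coeffs" ([k1, k2, p1, p2, k3] as OpenCV has them; the pictures are not rectified), "position" and "attitude" of the camera in the world. Camera axes: x right, y down, z forward; pixel columns grow to the right and rows downward; lengths in m; the calibration is good to about 2 mm. A picture is of the moment at which its call begins: read the wrist's pose just before it. get_calibration takes no time and is no camera call; for the wrist camera it gives the pose at the moment of the call.
A pose or a line that the arm cannot do raises env.IKError and nothing moves.
- env.sign_off(): hands the job in; it is judged then, once.
The state is a dict: "time": time; "joint_positions": joint angles; "joint_velocities": joint speeds; "joint_efforts": joint torques, N m; "position": TCP position; "tool_rot": TCP orientation; "contact_force": force on the tool from outside, world axes, zero at the start; "torque": the same for the moment, N m; "finger_gap": finger opening in m; "grip_force": force on a finger pad.
Only numpy, scipy, OpenCV 4.12 (cv2) and the standard library are available. Lean on these libraries where they do the work, as an engineer would, in place of code of your own. Each camera call takes 0.05 s, during which the arm holds its last target. There are 200 camera calls.

## Working session

There is one attempt and no reset: what is moved stays moved. The work goes in short steps, each a Python script; the robot and the scene stay as the last script left them, time stands still between calls to the robot, and variables do not carry over. Pictures are saved under pics/ and viewed, at most 14 in all, crops included, and the job is handed in when it is done.

```bash
mkdir -p pics; ls; cat > h.py <<'E'
import numpy as np, cv2
from plant import env, cams
from scipy.spatial.transform import Rotation as R
def rot(a):
    a=np.array(a,float)
    if a.shape==(3,3): return a
    return R.from_euler('xyz',a).as_matrix() if a.size==3 else R.from_quat(a).as_matrix()
def ray(c,uv):
    p=cv2.undistortPoints(np.array([[uv]],float),np.array(c["mtx"]),np.array(c["dist_coeffs"]))[0,0]
    return np.array(c["position"]),rot(c["attitude"])@np.array([p[0],p[1],1])
def onplane(c,uv,z):
    o,d=ray(c,uv); return o+d*(z-o[2])/d[2]
def proj(c,P):
    A=rot(c["attitude"]); rv=cv2.Rodrigues(A.T)[0]
    return cv2.projectPoints(np.array(P,float).reshape(-1,1,3),rv,-A.T@np.array(c["position"]),np.array(c["mtx"]),np.array(c["dist_coeffs"]))[0][:,0]
def snap(n,f):
    c=cams.get_calibration(n); im=cams.grab_frame(n); cv2.imwrite(f'pics/{f}.png',im[:,:,::-1]); return c,im
E
python3 - <<'E'
from h import *
for n in("scene","top"):
    c,im=snap(n,n+'0'); print(n,c)
print(env.get_obs())
a=cv2.imread('pics/scene0.png');b=cv2.imread('pics/top0.png')
E
```

```text
pics
scene {'mtx': array([[402.52374883,   0.        , 257.19542277],
       [  0.        , 402.52374883, 185.00499059],
       [  0.        ,   0.        ,   1.        ]]), 'dist_coeffs': array([0.04331992, 0.        , 0.        , 0.        , 0.        ]), 'position': array([-0.4279017 ,  0.67781998,  0.711363  ]), 'attitude': array([-2.02099053,  0.01166916, -2.08114827])}
top {'mtx': array([[368.49585968,   0.        , 259.24464382],
       [  0.        , 368.49585968, 188.16960752],
       [  0.        ,   0.        ,   1.        ]]), 'dist_coeffs': array([0.02050921, 0.        , 0.        , 0.        , 0.        ]), 'position': array([0.33063027, 0.1393474 , 1.47916111]), 'attitude': array([-2.99297853,  0.01054756, -1.55794338])}
{'time': 0.1, 'joint_positions': array([ 1.59716824,  0.50172561, -0.42679698,  1.55133913,  0.22076793,
        1.13827337, -0.21032407]), 'joint_velocities': array([ 0.00100413, -0.00248733, -0.00087658, -0.00220353,  0.00024273,
       -0.00017483, -0.00068751]), 'joint_efforts': array([-1.04178753e-02, -5.67865705e+01, -5.83799109e+00, -2.79909557e+01,
       -6.90132030e-02,  2.41178524e-02,  6.25020812e-05]), 'position': array([ 0.1523276 , -0.63127633,  0.2338016 ]), 'tool_rot': array([-3.13989213e+00, -8.35509775e-05,  2.36828308e-01]), 'contact_force': array([-0.0605702 ,  0.59226305, -0.48720702]), 'torque': array([0.02166808, 0.01333679, 0.02613622]), 'grip_force': 0.0, 'finger_gap': 0.09171110306625789}
```

View pics/top0.png

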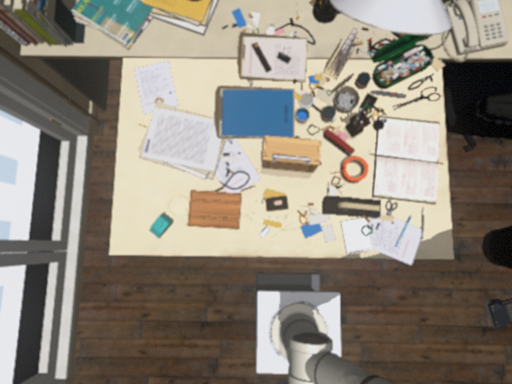

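View pics/scene0.png

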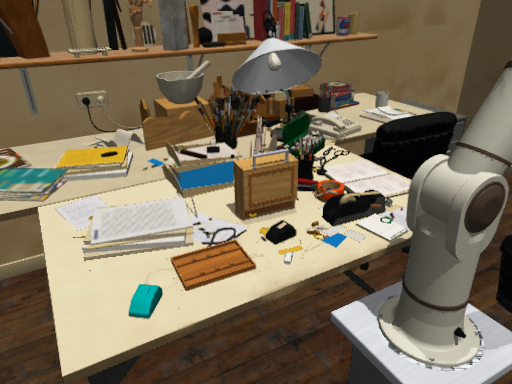

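The top view shows two stamp candidates: a black block at (276,202), in front of the cabinet at (291,152), and a turquoise one at (161,225). The black one fits the description because of its colour and because it stands in front of the cabinet. The tray is at (214,210). I'll enlarge a crop to confirm these and find the notepad.

```bash
python3 - <<'E'
from h import *
a=cv2.imread('pics/top0.png')[120:270,180:440]
cv2.imwrite('pics/c1.png',cv2.resize(a,None,fx=3,fy=3,interpolation=cv2.INTER_CUBIC))
b=cv2.imread('pics/scene0.png')[140:295,165:425]
cv2.imwrite('pics/c2.png',cv2.resize(b,None,fx=3,fy=3,interpolation=cv2.INTER_CUBIC))
c=cams.get_calibration('top')
for n,uv,z in[('stamp',(276,202),.042),('tray',(214,210),.01),('pad?',(358,235),.01),('pad2',(396,240),.01),('edgeBL',(110,255),0)]:print(n,onplane(c,uv,z))
E
```

```text
stamp [0.49153023 0.09089326 0.042     ]
tray [0.46006131 0.33750408 0.01      ]
pad? [ 0.36829736 -0.23365284  0.01      ]
pad2 [ 0.35096036 -0.38117176  0.01      ]
edgeBL [0.27813199 0.74430972 0.        ]
```

View pics/c1.png

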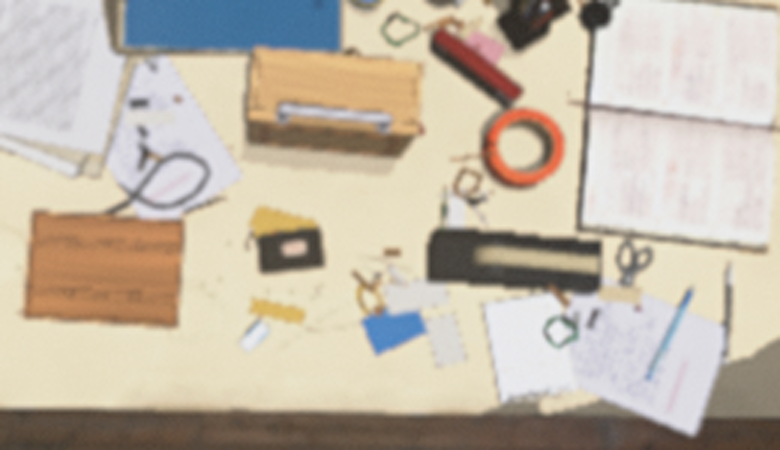

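View pics/c2.png

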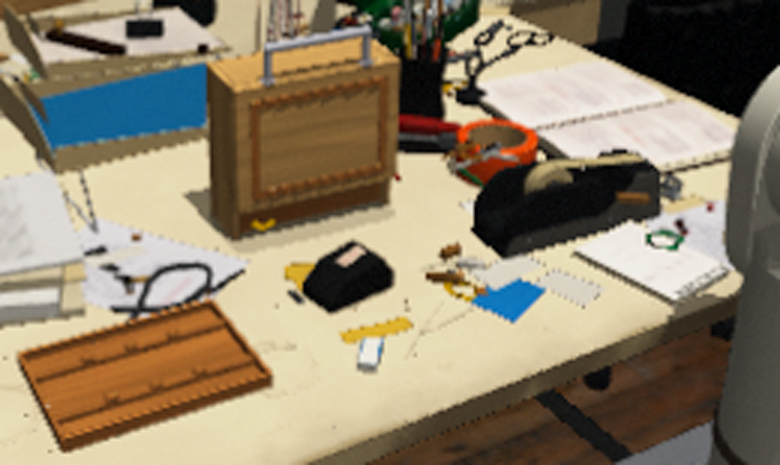

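The black block at c1 (290,250) is the stamp. It is beside the cabinet's front, and the turquoise one is far to the left. The notepad is the raised white wire-bound pad at c1 (530,350), and the tray is at c1 (105,268). Next I'll look from the wrist camera.

```bash
python3 - <<'E'
from h import *
import json
np.set_printoptions(precision=4,suppress=True)
def look(p,yaw,f):
    env.move_ptp(p,[np.pi,0,yaw]); c,im=snap('wrist',f)
    json.dump({k:np.array(v).tolist() for k,v in c.items()},open(f'pics/{f}.json','w'))
    print(f,c['position'],c['attitude'],rot(c['attitude'])[:,2],env.get_obs()['position'],env.get_obs()['time']); return c,im
for p,yaw,f in [([.42,-.22,.38],np.pi/2,'wpad'),([.47,.09,.38],np.pi/2,'wst')]:
    for y in (yaw,-yaw):
        try: look(p,y,f); break
        except env.IKError as e: print('ik',p,y)
a=[cv2.imread(f'pics/{f}.png') for f in('wpad','wst') ]
cv2.imwrite('pics/w12.png',cv2.resize(np.hstack(a),(800,300),interpolation=cv2.INTER_AREA))
E
```

```text
wpad [ 0.4206 -0.1456  0.5304] [ 2.8577  0.0003 -0.0023] [-0.001  -0.2801 -0.96  ] [ 0.4195 -0.2214  0.3797] 2.0083
wst [0.4714 0.1645 0.5304] [ 2.8567  0.0005 -0.0013] [-0.0008 -0.2811 -0.9597] [0.4704 0.0881 0.3797] 3.2583
```

View pics/w12.png

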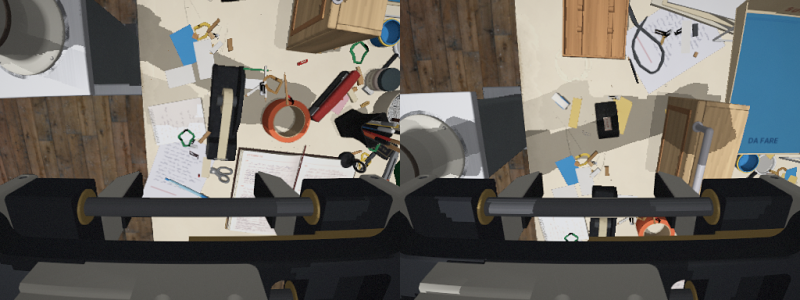

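The wrist view at (180,125) shows the pad partly next to loose sheets. The stamp is at (608,119). Now I'll segment both and enlarge the pad.

```bash
python3 - <<'E'
from h import *
import json
np.set_printoptions(precision=4,suppress=True)
c=json.load(open('pics/wst.json')); im=cv2.imread('pics/wst.png')
m=(im.max(2)<60).astype(np.uint8); m[:100]=0;m[200:]=0;m[:,:220]=0;m[:,310:]=0
m=cv2.morphologyEx(m,cv2.MORPH_CLOSE,np.ones((7,7)))
ct=max(cv2.findContours(m,0,1)[0],key=cv2.contourArea); r=cv2.minAreaRect(ct); print(r)
for z in(.0,.02,.042):
    q=np.array([onplane(c,p,z) for p in cv2.boxPoints(r)]); print(z,q.mean(0),np.linalg.norm(q[1]-q[0]),np.linalg.norm(q[2]-q[1]),np.degrees(np.arctan2(*(q[1]-q[0])[1::-1])))
A=cv2.resize(im[90:220,200:330],(400,400),interpolation=cv2.INTER_CUBIC)
p=cv2.imread('pics/wpad.png')[90:230,170:310]
A=np.hstack([A,cv2.resize(p,(400,400),interpolation=cv2.INTER_CUBIC)])
cv2.imwrite('pics/c3.png',A)
E
```

```text
((264.51336669921875, 149.80514526367188), (52.689334869384766, 27.452396392822266), 84.47245788574219)
0.0 [0.4922 0.0916 0.    ] 0.05262564811458654 0.10379377584305603 5.392887522377036
0.02 [0.4914 0.0944 0.02  ] 0.050641307946006145 0.09988005380764177 5.392887522377017
0.042 [0.4905 0.0974 0.042 ] 0.04845853376056768 0.09557495956868617 5.392887522377045
```

View pics/c3.png

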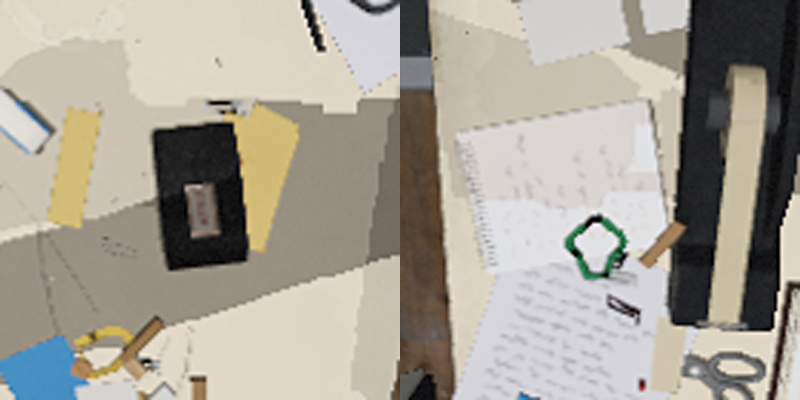

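The left crop shows the stamp, with corners at about (152,130), (235,120), (248,258) and (168,270). The dark clutter at (230,105) inflated my mask. The right crop shows the wire-bound pad, with corners at (456,132), (645,100) and (492,272). I'll use these corners.

```bash
python3 - <<'E'
from h import *
import json
np.set_printoptions(precision=4,suppress=True)
c=json.load(open('pics/wst.json'))
S=np.array([(152,130),(235,120),(248,258),(168,270)])*130/400+[200,90]
for z in (0,.02):
    q=np.array([onplane(c,p,z) for p in S]); print(q.mean(0),[np.linalg.norm(q[i]-q[i-1]) for i in range(4)]); 
d=q[1]-q[2]; print('long dir',np.degrees(np.arctan2(d[1],d[0])))
c=json.load(open('pics/wpad.json'))
P=np.array([(56,132),(245,100),(92,272)])*.35+[170,90]
q=np.array([onplane(c,p,.009) for p in P]); print(q,np.linalg.norm(q[1]-q[0]),np.linalg.norm(q[2]-q[0]),'centre',(q[1]+q[2])/2)
E
```

```text
[0.4936 0.0852 0.    ] [np.float64(0.09102762565950984), np.float64(0.05240791790912055), np.float64(0.0892042586813305), np.float64(0.05301088019500593)]
[0.4928 0.0882 0.02  ] [np.float64(0.08759527317515908), np.float64(0.050431787630738065), np.float64(0.08584065937088813), np.float64(0.051012014191233156)]
long dir 96.66744716981704
[[ 0.2973 -0.1888  0.009 ]
 [ 0.424  -0.1686  0.009 ]
 [ 0.3164 -0.286   0.009 ]] 0.12821584304512487 0.09904849507293145 centre [ 0.3702 -0.2273  0.009 ]
```

```bash
python3 - <<'E'
from h import *
np.set_printoptions(precision=4,suppress=True)
c=cams.get_calibration('top')
a=onplane(c,(180+282/3,120+107/3),.233);b=onplane(c,(180+388/3,120+121/3),.233); print(a,b,np.linalg.norm(a-b),(a+b)/2,np.degrees(np.arctan2(*(a-b)[1::-1])))
s=cams.get_calibration('scene')
a=onplane(s,(165+268/3,140+46/3),.233);b=onplane(s,(165+367/3,140+31/3),.233); print(a,b,np.linalg.norm(a-b),(a+b)/2,np.degrees(np.arctan2(*(a-b)[1::-1])))
# front left/right bottom corners at desk in scene & top edge
for u,z in[((234,238),0),((398,208),0),((208,70),.195)]: print(onplane(s,(165+u[0]/3,140+u[1]/3),z))
for p in ([.492,.088,.20],[.492,.088,.017]):
  for y in (96.7,-83.3):
    print(env.inverse_kinematics(p,[np.pi,0,np.radians(y)]))
for y in (0,180,-10,170,10): print(y,env.inverse_kinematics([.37,-.227,.03],[np.pi,0,np.radians(y)]))
E
```

```text
[0.6314 0.1053 0.233 ] [ 0.6161 -0.0168  0.233 ] 0.12296986000840827 [0.6238 0.0442 0.233 ] 82.86009207654814
[0.635  0.0998 0.233 ] [ 0.618  -0.0158  0.233 ] 0.11675464561259011 [0.6265 0.042  0.233 ] 81.64064757824646
[0.6478 0.1413 0.    ]
[ 0.6107 -0.0611  0.    ]
[0.6905 0.1457 0.195 ]
[ 0.4758  0.3511 -0.8412  1.9467  0.3141  0.9789 -0.3964]
[ 0.765   0.5788 -1.2937  1.9401  0.6267  1.1132  2.4707]
[ 0.2419  0.6223 -0.5788  2.0533  0.5738  0.6279 -0.6112]
[-1.0646  0.9396  1.1251  2.0941 -1.1372  0.9318 -2.2883]
0 [ 1.0337  0.5282 -0.638   2.2033  0.5808  0.5788 -1.6092]
180 [ 0.9877  0.5127 -0.5825  2.2047  0.5309  0.562   1.5763]
-10 [ 0.9915  0.5139 -0.5871  2.2046  0.5351  0.5634 -1.7435]
170 [ 0.9697  0.5071 -0.5609  2.2052  0.5115  0.556   1.4189]
10 [ 1.0475  0.5333 -0.6549  2.2029  0.596   0.5843 -1.4479]
```

```bash
cat >> h.py <<'E'
def st(m=''):
    o=env.get_obs(); print(m,'t%.1f'%o['time'],'p',np.round(o['position'],4),'gap %.4f'%o['finger_gap'],'grip %.1f'%o['grip_force'],'F',np.round(o['contact_force'],1)); return o
E
python3 - <<'E'
from h import *
Y=[np.pi,0,np.radians(96.7)]
env.move_ptp([.492,.088,.16],Y)
st(); print(env.servo_line([.492,.088,.016],feed=.12,force_limit=8)); st('down')
env.grasp(25); st('grip')
env.servo_line([.492,.088,.16],feed=.15); st('up')
P=[np.pi,0,np.radians(9)]
env.move_ptp([.372,-.227,.2],P); st('over')
E
```

```text
t4.1 p [0.4932 0.0878 0.1611] gap 0.0917 grip 0.0 F [0.5 0.2 0.7]
False
down t5.5 p [0.4926 0.0881 0.0166] gap 0.0920 grip 0.0 F [-0.3 -0.5  0.2]
grip t6.2 p [0.4919 0.088  0.016 ] gap 0.0520 grip 25.0 F [-0.1 -0.6  0.9]
up t7.3 p [0.4913 0.0877 0.1591] gap 0.0518 grip 25.0 F [-0.6  0.6 -2.7]
over t8.6 p [ 0.3728 -0.2257  0.1998] gap 0.0515 grip 25.0 F [-0.5  0.2 -2.4]
```

```bash
python3 - <<'E'
from h import *
env.servo_line([.372,-.227,.045],feed=.12); o=st('above')
print(env.servo_line([.372,-.227,.018],feed=.03,force_limit=4)); st('contact')
env.open_jaws(); env.servo_line([.372,-.227,.2],feed=.2); st()
c,im=snap('wrist','w3')
env.move_ptp([.40,.02,.35],[np.pi,0,np.radians(82.2)]);st()
snap('wrist','w4'); snap('scene','s4')
a=[cv2.imread(f'pics/{f}.png') for f in('w3','s4') ]
cv2.imwrite('pics/v4.png',cv2.resize(np.hstack(a),(800,300),interpolation=cv2.INTER_AREA))
E
```

```text
above t10.0 p [ 0.3726 -0.2273  0.0456] gap 0.0516 grip 25.0 F [ 0.  -0.2 -1.6]
True
contact t10.7 p [ 0.3719 -0.2269  0.0244] gap 0.0516 grip 25.0 F [ 0.5 -0.1 -0.5]
 t12.6 p [ 0.3712 -0.2266  0.1991] gap 0.0915 grip 0.0 F [-0.6 -0.1 -0.3]
 t13.7 p [0.3997 0.0188 0.3492] gap 0.0921 grip 0.0 F [-0.7 -1.   0.3]
```

View pics/v4.png

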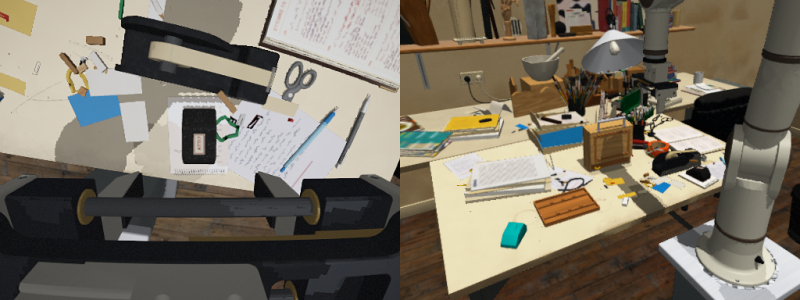

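The stamp stands on the pad's middle. Next is the front.

```bash
cat >> h.py <<'E'
U=np.array([np.cos(np.radians(-7.8)),np.sin(np.radians(-7.8)),0]); V=np.array([-U[1],U[0],0])
H=np.array([.632,.042,.04]); YR=[np.pi,0,np.radians(82.2)]
def rail(t): return H+(-.007*np.cos(t)-.193*np.sin(t))*U+np.array([0,0,.193*np.cos(t)-.007*np.sin(t)])
G=np.array([0,0,-.011])
E
python3 - <<'E'
from h import *
ts=np.linspace(0,1.57,10)
print([env.inverse_kinematics(rail(t)+G,YR) is not None for t in ts])
env.move_ptp(rail(0)+[0,0,.09],YR)
print(env.servo_line(rail(0)+G,feed=.1,force_limit=8)); st('down')
env.grasp(8); st('grip')
for t in ts[1:]:
    hit=env.servo_line(rail(t)+G,feed=.1,force_limit=30); o=st('%.2f'%t)
    if hit: print('HIT');break
E
```

```text
[True, True, True, True, True, True, True, True, True, True]
False
down t15.9 p [0.6255 0.0433 0.2227] gap 0.0915 grip 0.0 F [ 0.3 -0.4  1. ]
grip t17.1 p [0.6253 0.0429 0.222 ] gap 0.0120 grip 8.0 F [0.9 0.4 0. ]
0.17 t17.6 p [0.5909 0.0464 0.2176] gap 0.0119 grip 8.0 F [-3.7 -4.1  2.5]
0.35 t18.1 p [0.5587 0.0504 0.207 ] gap 0.0118 grip 8.0 F [-3.7 -5.2 -1.8]
0.52 t18.6 p [0.5292 0.0541 0.1913] gap 0.0118 grip 7.9 F [-2.1 -6.  -5.2]
0.70 t19.0 p [0.5034 0.0581 0.1713] gap 0.0115 grip 8.0 F [-0.3 -5.8 -8.8]
0.87 t19.5 p [0.4811 0.0614 0.147 ] gap 0.0121 grip 8.0 F [ 0.3 -5.4 -8.4]
1.05 t20.0 p [0.4631 0.0639 0.1189] gap 0.0117 grip 8.0 F [ 2.2 -6.3 -8. ]
1.22 t20.5 p [0.4503 0.0657 0.088 ] gap 0.0118 grip 8.0 F [ 1.8 -6.3 -8.3]
1.40 t21.0 p [0.443  0.0669 0.0552] gap 0.0118 grip 7.9 F [ 0.8 -6.4 -7.4]
1.57 t21.5 p [0.4416 0.0681 0.0222] gap 0.0117 grip 8.0 F [ 2.5 -4.5 -7.8]
```

```bash
python3 - <<'E'
from h import *
import json
env.open_jaws(); st()
env.servo_line(rail(1.57)+[0,0,.12],feed=.25)
rk=H-.096*U+[0,0,.014]
p=rk-V*.09+[0,0,.30]; 
for d in (0.09,0.05,0):
    p=rk-V*d; p[2]=.32
    try: env.move_ptp(p,YR); break
    except env.IKError: print('ik')
st(); c,im=snap('wrist','w5'); json.dump({k:np.array(v).tolist() for k,v in c.items()},open('pics/w5.json','w'))
for y in(.072,.024,-.024,-.072): print(proj(c,rk+y*V))
snap('top','t5')
cv2.imwrite('pics/v5.png',cv2.resize(im[:,:,::-1],(640,480)))
E
```

```text
t22.3 p [0.4346 0.0693 0.0216] gap 0.0552 grip 8.4 F [-15.9   1.7  12.4]
 t23.8 p [ 0.5234 -0.0334  0.3181] gap 0.0921 grip 0.0 F [-0.   0.6  0.3]
[[255.00206468  50.2863703 ]]
[[254.90684733  85.81154837]]
[[254.81448663 119.62611209]]
[[254.72558371 151.64158615]]
```

View pics/v5.png

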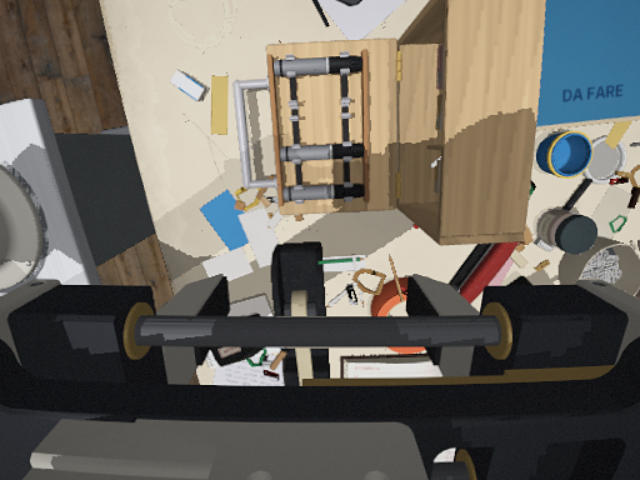

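The front is level. Markers stand at v5 rows 65, 152 and 190, so 1, 3 and 4 are present and slot 2 is empty. Their positions match the prediction to within about 2 mm. I'll take marker 1 first, then look at the tray.

```bash
cat >> h.py <<'E'
RK=H-.096*U-.002*V; RK[2]=.054
def mk(y): return RK+y*V
YM=[np.pi,0,np.radians(-7.8)]
E
python3 - <<'E'
from h import *
for yy in(-7.8,172.2):
    r=[np.pi,0,np.radians(yy)]
    for p in (mk(.072),mk(0.008),mk(-.072),[.46,.26,.03],[.46,.41,.03],[.46,.41,.2]): q=env.inverse_kinematics(p,r); print(yy,None if q is None else np.round(q,2))
E
```

```text
-7.8 [ 0.25  0.66 -0.68  1.9   0.57  0.79 -2.45]
-7.8 [ 0.38  0.64 -0.69  1.94  0.57  0.77 -2.35]
-7.8 [ 0.54  0.62 -0.7   1.98  0.58  0.75 -2.21]
-7.8 [-0.58  0.55  0.01  2.   -0.01  0.59 -2.26]
-7.8 [-0.78  0.66  0.01  1.78 -0.01  0.7  -2.47]
-7.8 [-0.78  0.44  0.01  1.69 -0.01  1.02 -2.47]
172.2 [ 0.59  1.02 -1.26  1.89  1.1   1.15  0.33]
172.2 [ 0.73  1.01 -1.28  1.93  1.11  1.15  0.42]
172.2 [ 0.9   1.02 -1.3   1.97  1.12  1.15  0.54]
172.2 [ 0.25  0.89 -1.1   1.97  1.01  0.96  0.06]
172.2 [-0.09  0.93 -0.99  1.75  0.92  1.   -0.01]
172.2 [ 0.01  0.75 -1.17  1.66  0.72  1.24  0.11]
```

```bash
cat >> h.py <<'E'
YM=[np.pi,0,np.radians(172.2)]
def look(p,r,f):
    env.move_ptp(p,r); return snap('wrist',f)
E
python3 - <<'E'
from h import *
import json
m=mk(.072)
env.move_ptp(m+[0,0,.10],YM); st()
g=m+[0,0,.002]
print(env.servo_line(g,feed=.08,force_limit=6)); st('down')
env.grasp(35); st('grip')
env.servo_line(g+[0,0,.03],feed=.05); st('pull')
env.servo_line(g+[0,0,.15],feed=.2); st('up')
c,im=look([.46,.19,.33],YR,'w6'); json.dump({k:np.array(v).tolist() for k,v in c.items()},open('pics/w6.json','w'))
st()
cv2.imwrite('pics/v6.png',cv2.resize(im[:,:,::-1],(640,480)))
E
```

```text
t24.9 p [0.5464 0.1244 0.1541] gap 0.0920 grip 0.0 F [ 0.3 -0.8 -0.5]
False
down t26.2 p [0.5468 0.1246 0.0566] gap 0.0918 grip 0.0 F [ 0.1 -0.3 -0.3]
grip t27.4 p [0.5463 0.1241 0.0559] gap 0.0168 grip 34.7 F [-0.6 -0.7  0.7]
pull t28.1 p [0.5465 0.1243 0.0861] gap 0.0169 grip 34.7 F [-0.3 -0.7  0.3]
up t28.9 p [0.5459 0.1237 0.205 ] gap 0.0168 grip 34.7 F [-0.5 -0.1 -0.5]
 t30.2 p [0.46   0.1893 0.3291] gap 0.0173 grip 34.7 F [ 0.   0.3 -0.5]
```

View pics/v6.png

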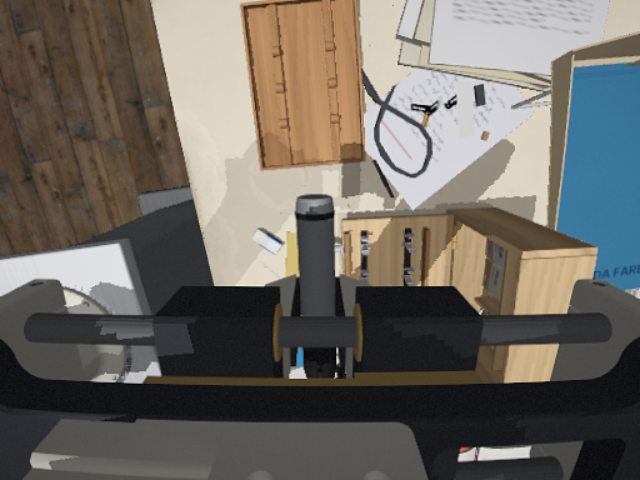

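The marker is held upright in the view at (315,270). The tray is at (305,85), cut off at the top of the frame. I'll step left and segment it.

```bash
cat >> h.py <<'E'
def tray(p=(.46,.24,.34),f='tray',exp=(.46,.3375)):
    env.move_ptp(list(p),YR); c,im=snap('wrist',f)
    hsv=cv2.cvtColor(im,cv2.COLOR_RGB2HSV)
    m=((hsv[...,0]>=5)&(hsv[...,0]<=17)&(hsv[...,1]>110)&(hsv[...,2]>70)).astype(np.uint8)
    m[int(im.shape[0]*.55):]=0
    k=np.ones((3,3)); m=cv2.morphologyEx(cv2.morphologyEx(m,cv2.MORPH_CLOSE,np.ones((9,9))),cv2.MORPH_OPEN,np.ones((5,5)))
    best=None
    for ct in cv2.findContours(m,0,1)[0]:
        if cv2.contourArea(ct)<3000: continue
        x,y,w,h=cv2.boundingRect(ct)
        W=np.array([onplane(c,q[0],.016)[:2] for q in cv2.convexHull(ct)],np.float32)
        r=cv2.minAreaRect(W); print('cand',np.round(r[0],4),np.round(r[1],4),round(r[2],1),'bbox',x,y,w,h)
        if best is None or np.hypot(*(np.array(r[0])-exp))<np.hypot(*(np.array(best[0])-exp)): best=r
    b=cv2.boxPoints(best); e=[b[1]-b[0],b[2]-b[1]]; L=max(e,key=np.linalg.norm); 
    if L[1]<0:L=-L
    return np.array(best[0]),np.arctan2(-L[0],L[1])   # centre, yaw of tray x axis
E
python3 - <<'E'
from h import *
c,y=tray(); print(c,np.degrees(y)); st()
E
```

```text
cand [0.4649 0.3355] [0.2039 0.1426] 87.3 bbox 201 33 94 132
[0.46492448 0.33553249] -2.7442653
 t30.6 p [0.4599 0.2401 0.3394] gap 0.0169 grip 34.7 F [-0.7 -0.6  0.3]
```

```bash
cat >> h.py <<'E'
def place(c,yaw,yt,zo=.026):
    p=np.array([c[0]-np.sin(yaw)*yt,c[1]+np.cos(yaw)*yt,0.]); r=[np.pi,0,np.pi+yaw]
    env.move_ptp(p+[0,0,.12],r); st('over')
    print('hit',env.servo_line(p+[0,0,zo],feed=.08,force_limit=4)); st('low')
    env.open_jaws(); st('open'); env.servo_line(p+[0,0,.15],feed=.2)
E
python3 - <<'E'
from h import *
place(np.array([.4649,.3355]),np.radians(-2.74),.074)
# view, and approach marker 3 with the right finger in the 30 mm gap
c,im=look([.46,.24,.34],YR,'w7'); cv2.imwrite('pics/v7.png',cv2.resize(im[:240,:,::-1],(768,360)))
g=mk(.0075)+[0,0,.002]
env.move_ptp(g+[0,0,.10],YM); print(env.servo_line(g,feed=.08,force_limit=5)); st('down')
env.grasp(3); st('light')
E
```

```text
over t31.6 p [0.4696 0.4084 0.1204] gap 0.0169 grip 34.7 F [ 0.  -0.4  0.3]
hit False
low t33.0 p [0.4687 0.4098 0.0266] gap 0.0169 grip 34.7 F [-0.3 -0.4 -0. ]
open t34.2 p [0.4685 0.4094 0.026 ] gap 0.0916 grip 0.0 F [-0.5  0.5  0.1]
False
down t38.9 p [0.538  0.0606 0.0565] gap 0.0919 grip 0.0 F [ 0.1  0.1 -0.1]
light t39.4 p [0.5373 0.058  0.0558] gap 0.0718 grip 3.0 F [-1.8 -5.7  3.1]
```

View pics/v7.png

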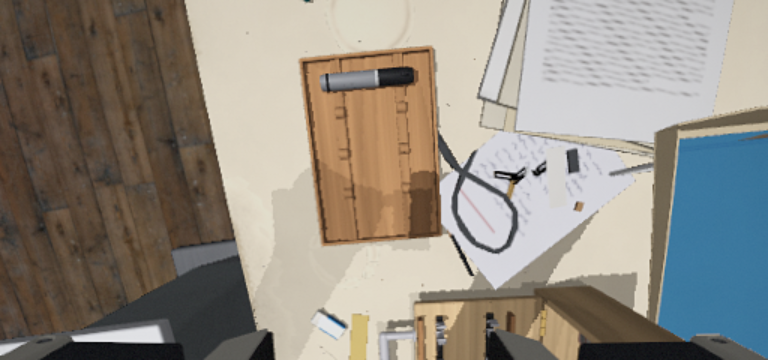

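Marker 1 lies in the tray at (367,79), across both bars. The light grip stalled with a finger against marker 3, as intended. Now I'll slide to centre.

```bash
python3 - <<'E'
from h import *
print(env.servo_line(mk(-.010)+[0,0,.002],feed=.03,force_limit=20)); st('half')
print(env.servo_line(mk(-.024)+[0,0,.002],feed=.03,force_limit=20)); st('centre')
env.grasp(3); o=st('grip3')
E
```

```text
False
half t40.2 p [0.535  0.0413 0.0558] gap 0.0381 grip 3.0 F [-2.5 -5.3  1.8]
False
centre t40.8 p [0.5334 0.0295 0.056 ] gap 0.0179 grip 3.0 F [-0.4 -1.6 -0.8]
grip3 t41.0 p [0.5334 0.0295 0.056 ] gap 0.0178 grip 3.0 F [-0.3 -2.1 -0.9]
```

```bash
python3 - <<'E'
from h import *
env.grasp(35); st('grip')
p=env.get_obs()['position']
env.servo_line(p+[0,0,.03],feed=.05); st('pull')
env.servo_line(p+[0,0,.15],feed=.2); st('up')
c,y=tray(f='t8'); print(c,np.degrees(y)); o=st()
d=np.hypot(*(c-[.4649,.3355]))
if o['finger_gap']>.014: place(c,y,-.074)
im=snap('wrist','w8')[1]
cv2.imwrite('pics/tray8.png',cv2.resize(cv2.imread('pics/t8.png')[:260],(768,390)))
g=mk(-.072)+[0,0,.002]
env.move_ptp(g+[0,0,.10],YM); print(env.servo_line(g,feed=.08,force_limit=5)); st('down')
env.grasp(35); st('grip')
env.servo_line(g+[0,0,.03],feed=.05); st('pull')
env.servo_line(g+[0,0,.15],feed=.2); st('up')
c,y=tray(f='t9'); print(c,np.degrees(y)); st()
cv2.imwrite('pics/v9.png',cv2.resize(cv2.imread('pics/t9.png')[:260],(768,390)))
E
```

```text
grip t41.2 p [0.5334 0.0295 0.056 ] gap 0.0170 grip 34.9 F [ 0.6 -1.2 -0.5]
pull t42.0 p [0.5334 0.0295 0.0861] gap 0.0168 grip 34.9 F [ 0.3 -0.5 -0.7]
up t42.7 p [0.5329 0.0289 0.2051] gap 0.0174 grip 34.9 F [ 0.8  0.1 -1.2]
cand [0.4649 0.3356] [0.2039 0.1424] 87.2 bbox 200 31 94 132
[0.46493056 0.3355518 ] -2.7885141
 t44.2 p [0.4602 0.2389 0.339 ] gap 0.0171 grip 34.9 F [ 0.2  0.1 -0.3]
over t45.3 p [0.4619 0.2616 0.1203] gap 0.0167 grip 34.9 F [ 0.  -0.3 -0.6]
hit False
low t46.6 p [0.4616 0.2619 0.0265] gap 0.0171 grip 34.9 F [ 0.6  0.5 -0.5]
open t47.9 p [0.4614 0.2616 0.026 ] gap 0.0920 grip 0.0 F [-0.1 -0.2  0.3]
False
down t51.2 p [ 0.5272 -0.0182  0.0565] gap 0.0919 grip 0.0 F [-0.2  0.  -0.1]
grip t52.4 p [ 0.5267 -0.0186  0.0559] gap 0.0175 grip 34.7 F [-0.7 -1.3  0.4]
pull t53.1 p [ 0.5269 -0.0183  0.0861] gap 0.0170 grip 34.7 F [ 0.3 -1.2  0.5]
up t53.9 p [ 0.5262 -0.0188  0.205 ] gap 0.0169 grip 34.7 F [ 0.  -0.3 -0.7]
cand [0.4441 0.3348] [0.2039 0.1425] 87.1 bbox 187 33 95 132
[0.44411832 0.33482563] -2.8608024
 t55.4 p [0.4603 0.2389 0.3391] gap 0.0169 grip 34.7 F [ 0.1 -0.2 -0.5]
```

View pics/v9.png

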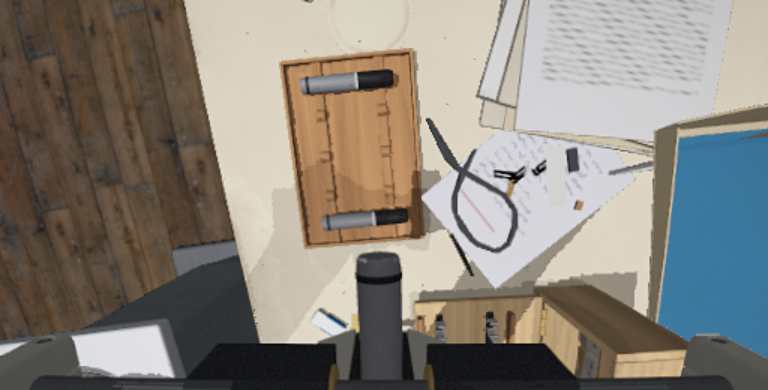

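The tray was knocked about 2 cm towards the robot, and the fresh measurement accounts for that. Both markers still lie in it at (347,82) and (365,219). I'll place the third near the middle.

```bash
python3 - <<'E'
from h import *
place(np.array([.4441,.3348]),np.radians(-2.86),.0135)
c,y=tray(f='t10'); print(c,np.degrees(y)); st()
a=cv2.resize(cv2.imread('pics/t10.png')[:200,130:400],(800,593)); cv2.imwrite('pics/v10.png',a)
E
```

```text
over t56.4 p [0.4456 0.3479 0.1203] gap 0.0169 grip 34.7 F [ 0.5  0.6 -0.4]
hit False
low t57.7 p [0.445  0.3487 0.0265] gap 0.0168 grip 34.7 F [ 0.5 -0.7 -0.6]
open t59.0 p [0.4448 0.3482 0.0271] gap 0.0915 grip 5.2 F [-2.2 -4.5 10.1]
cand [0.4442 0.3348] [0.2037 0.1424] 87.2 bbox 188 33 95 132
[0.44422358 0.33482268] -2.8360226
 t60.8 p [0.4595 0.2397 0.3386] gap 0.0918 grip 0.0 F [ 0.2  0.3 -0.1]
```

View pics/v10.png

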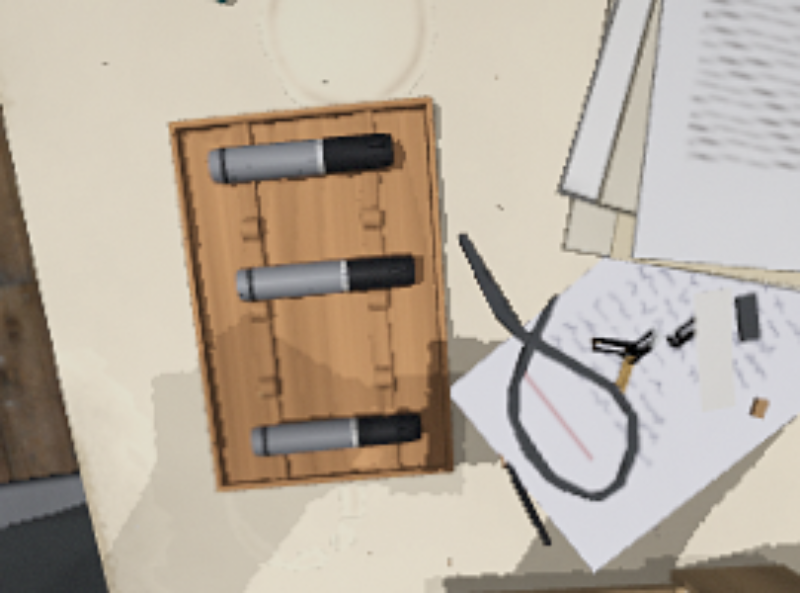

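All three markers lie side by side across both bars, at (300,158), (327,278) and (335,433). I'll check their numbers and the eraser's clearance, then pinch the rail and shut the front.

```bash
python3 - <<'E'
from h import *
np.set_printoptions(precision=4,suppress=True)
c=cams.get_calibration('wrist'); ct=np.array([.4442,.3348]); y=np.radians(-2.84); Rt=np.array([[np.cos(y),np.sin(y)],[-np.sin(y),np.cos(y)]])
for a,b in(((210,165),(392,152)),((238,284),(414,272)),((252,440),(420,428))):
    q=[Rt@(onplane(c,(130+u*270/800,v*200/593),.02)[:2]-ct) for u,v in(a,b)]; print((q[0]+q[1])/2,np.linalg.norm(q[1]-q[0]))
print('eraser',onplane(c,(220,215),.012), 'rail',rail(1.57), 'outer finger',(rail(1.57)-.0335*U-.055*U))
o=-.0335*U
print(env.inverse_kinematics(rail(1.57)+G+o,YR) is not None)
E
```

```text
[-0.0015  0.0762] 0.09890575745488046
[0.0061 0.0131] 0.09860769588148181
[ 0.0035 -0.074 ] 0.09870644587994276
eraser [0.3811 0.1374 0.012 ] rail [0.4408 0.0682 0.0332] outer finger [0.3531 0.0802 0.0332]
True
```

```bash
python3 - <<'E'
from h import *
b=rail(1.57)+G
env.move_ptp(b-.0335*U+[0,0,.1],YR)
print(env.servo_line(b-.0335*U,feed=.08,force_limit=6)); st('down')
env.grasp(3); st('light')
env.servo_line(b-.015*U,feed=.04,force_limit=20); st()
env.servo_line(b,feed=.04,force_limit=20); o=st('centre')
if abs(o['finger_gap']-.012)<.003:
    env.grasp(20); st('grip')
    for t in np.linspace(1.57,0,10)[1:]:
        h=env.servo_line(rail(t)+G,feed=.1,force_limit=35); o=st('%.2f'%t)
        if h or o['finger_gap']<.009: print('STOP');break
E
```

```text
False
down t63.3 p [0.4079 0.0728 0.0225] gap 0.0919 grip 0.0 F [ 0.6  0.7 -0.4]
light t63.8 p [0.4101 0.0724 0.0227] gap 0.0754 grip 3.0 F [ 5.6 -1.7 -2.9]
 t64.5 p [0.4278 0.07   0.0224] gap 0.0402 grip 3.0 F [ 5.4 -0.6 -3.7]
centre t65.0 p [0.4416 0.0682 0.0222] gap 0.0123 grip 3.0 F [ 5.1 -0.9 -2.2]
grip t65.2 p [0.4416 0.0682 0.0222] gap 0.0116 grip 19.9 F [ 4.9 -1.9 -5.2]
1.40 t65.7 p [0.4432 0.068  0.0558] gap 0.0112 grip 20.0 F [ 5.6  0.3 -4.3]
1.22 t66.2 p [0.4501 0.0674 0.0881] gap 0.0113 grip 19.9 F [ 5.7  1.7 -5. ]
1.05 t66.6 p [0.4621 0.0663 0.1188] gap 0.0115 grip 19.9 F [ 2.7  5.1 -4.5]
0.87 t67.1 p [0.4786 0.0648 0.1467] gap 0.0116 grip 19.8 F [-2.2  7.  -0.9]
0.70 t67.6 p [0.4992 0.063  0.1713] gap 0.0113 grip 19.8 F [-10.    8.5   5.9]
0.52 t68.1 p [0.5256 0.0601 0.1928] gap 0.0113 grip 20.2 F [-13.7   6.1  19.7]
0.35 t68.6 p [0.5583 0.0567 0.2096] gap 0.0115 grip 20.3 F [-7.9  7.2 18.1]
0.17 t69.1 p [0.592  0.0531 0.2195] gap 0.0111 grip 20.3 F [-1.   9.5 10.2]
0.00 t69.5 p [0.6255 0.0496 0.2232] gap 0.0115 grip 20.3 F [ 1.4 11.3  6.2]
```

```bash
python3 - <<'E'
from h import *
p=env.get_obs()['position']
print(env.servo_line(p+.006*U,feed=.03,force_limit=12)); st('push')
env.open_jaws(); st('open')
env.servo_line(p+[0,0,.12],feed=.2)
c,y=tray(f='t11'); print(c,np.degrees(y))
env.move_ptp([.45,-.05,.36],YR)
s=snap('scene','s11'); snap('top','t12'); w=snap('wrist','w11'); st()
a=cv2.imread('pics/s11.png')[110:302,100:420]; b=cv2.imread('pics/t12.png')[120:270,180:440]; d=cv2.imread('pics/t11.png')[:200,130:400]
cv2.imwrite('pics/v11.png',np.vstack([cv2.resize(a,(800,300))*1,np.hstack([cv2.resize(b,(400,290)),cv2.resize(d,(400,290))])]))
E
```

```text
True
push t69.8 p [0.6267 0.0496 0.2233] gap 0.0112 grip 20.2 F [-0.9 -1.4  5.7]
open t71.1 p [0.6277 0.0503 0.2239] gap 0.0918 grip 0.0 F [ 0.2 -1.2  0.4]
cand [0.4442 0.3348] [0.2038 0.1425] 87.1 bbox 186 33 95 132
[0.44417182 0.33476803] -2.890329
 t74.2 p [ 0.4503 -0.0485  0.3601] gap 0.0918 grip 0.0 F [0.5 0.4 0.5]
```

View pics/v11.png

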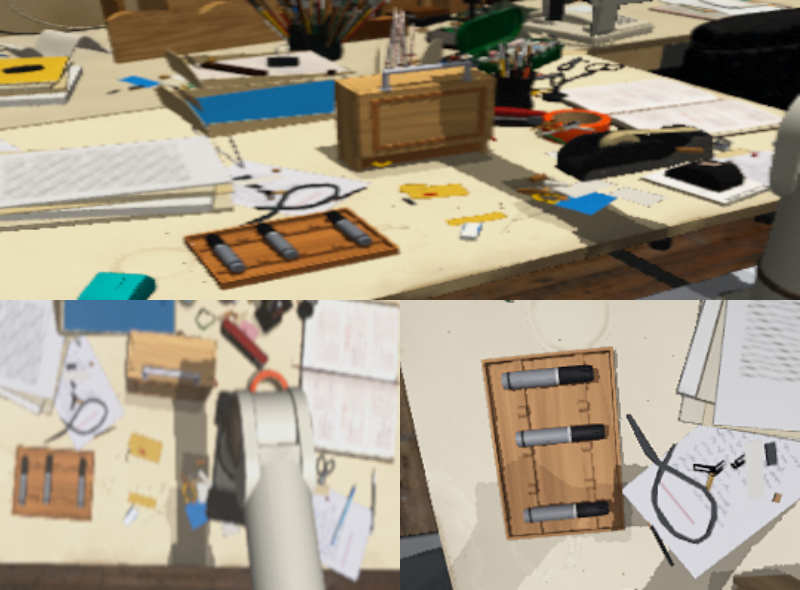

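The front is shut, the three markers are in the tray, the stamp is on the pad, and the eraser and tape haven't moved. I'll compare the cabinet region with the first picture, then hand in.

```bash
python3 - <<'E'
from h import *
a=cv2.imread('pics/scene0.png');b=cv2.imread('pics/s11.png')
f=lambda i:cv2.cvtColor(i[142:180,235:300],cv2.COLOR_BGR2GRAY).astype(np.float32)
s=cv2.phaseCorrelate(f(a),f(b)); print('rail shift px',s)
if np.hypot(*s[0])<.7: print(env.sign_off()); st()
E
```

```text
rail shift px ((-0.13970427952694564, 0.007843357529040418), 0.8707612653573354)
the job is handed in; nothing more can be done
None
the job is handed in; nothing more can be done
```

The job is handed in at about 74 s: the stamp stands on the notepad, all three markers present (1, 3 and 4) lie across both tray bars, and the front is shut; the other desk things show no movement in the last picture, but the judge's verdict was not shown to me.

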